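# Line the tool blanks up in the V-trough behind a cork buffer

### The job

The oil bottle and the cork block are in each other's places: swap them, so that the cork lies flat in the pocket at the foot of the sloping V-trough as the buffer and the bottle stands upright in the drip tray. Then tip every loose steel tool blank lying in front of the trough into the trough, so that they slide down the fold and lie end to end in one line, the lowest against the cork. Do not knock the bottle over, and leave the brush, the pencil and the hammer where they are.

Things in the scene. Friction and masses are not known exactly. Their poses are not given: they have to be found in the camera images.
- chute: fixed grey stand that carries the trough. Origin on the table straight below the low end of the fold; z up, +y level in the trough's uphill direction. On its -y side is the buffer pocket, on its +y side two legs under the trough
- trough: fixed slippery bright steel V-trough: two flanks 38 mm wide, each rising at 35 degrees to its side (110 degrees between them); 62 mm wide over the top, 22 mm deep. The fold is 520 mm long and climbs at 20 degrees; both ends open. Origin on the fold at its low end, 22 mm above the table; +y up along the fold, +z square to the fold, away from it (20 degrees off vertical), +x level across
- trough_top (a point): point on the fold at the top end of the trough, 520 mm along the fold from the low end
- pocket (a point): centre of the floor of the buffer pocket at the foot of the trough, 4 mm above the table. Inside 76 mm long (stand's y) by 51 mm wide (x); side and uphill rims reach 8 mm above the table, the end wall away from the trough 32 mm; the uphill inner face is 4 mm from the trough's low end. The cork fits with its long side along the stand's y
- oil_tray: fixed square dark steel drip tray on the table, 104 mm square outside, 96 mm inside, floor 4 mm thick, rim 8 mm above the table. Origin at the centre of its underside, z up. The bottle's place
- cork: loose cork block 45 mm by 70 mm by 33 mm high, about 30 g; origin at the centre of its underside, z up. Its sides are not parallel to its x and y axes: take the direction of its long side from its two end points. It starts lying in the drip tray
- cork_end1 (a point): centre of one short end face of the cork block, 16 mm above its underside
- cork_end2 (a point): centre of the other short end face of the cork block, 16 mm above its underside
- bottle: loose amber oil bottle with black cap, body 39 mm diameter up to 60 mm, 80 mm tall, about 110 g, closed; origin at the centre of its underside, z up. It starts standing in the buffer pocket
- rod_a: loose steel tool blank: a straight square bar 95 mm long, 7 mm thick, tapering to a 4 mm end. It lies flat on the table between the robot and the trough at the start; may be absent. Origin at its underside near the middle; take its direction from the two end points
- rod_a_thick (a point): centre of the thick end of rod_a, on its axis
- rod_a_thin (a point): centre of the thin end of rod_a, on its axis
- rod_b: loose steel tool blank: a straight square bar 140 mm long, 7 mm thick, tapering to a 4 mm end. It lies flat on the table between the robot and the trough at the start; may be absent. Origin at its underside near the middle; take its direction from the two end points
- rod_b_thick (a point): centre of the thick end of rod_b, on its axis
- rod_b_thin (a point): centre of the thin end of rod_b, on its axis
- rod_c: loose steel tool blank: a straight square bar 95 mm long, 7 mm thick, tapering to a 4 mm end. It lies flat on the table between the robot and the trough at the start; may be absent. Origin at its underside near the middle; take its direction from the two end points
- rod_c_thick (a point): centre of the thick end of rod_c, on its axis
- rod_c_thin (a point): centre of the thin end of rod_c, on its axis
- rod_d: loose steel tool blank: a straight square bar 140 mm long, 7 mm thick, tapering to a 4 mm end. It lies flat on the table between the robot and the trough at the start; may be absent. Origin at its underside near the middle; take its direction from the two end points
- rod_d_thick (a point): centre of the thick end of rod_d, on its axis
- rod_d_thin (a point): centre of the thin end of rod_d, on its axis
- brush: loose bystander: brass wire brush with wooden handle, 205 mm long; leave it where it lies. Origin at the centre of its underside
- pencil: loose bystander: red pencil, 150 mm long; leave it where it lies. Origin at the centre of its underside
- hammer: loose bystander: chasing hammer, 250 mm long; leave it where it lies. Origin at the centre of its underside
There are look-alikes about, which are no part of the job. There is more than one size of the bottle; the one meant has the size given above.

How it is judged:
By the outcome, as a careful person would: the job done as asked, in the order asked, and still so for the second after the job is handed in, with the robot touching nothing.
Of rod_a, rod_b, rod_c, rod_d only 3 to 4 are there at a start; the rules pass over those that are not, and their reading is None.
At some moment in a run one of rod_a, rod_b, rod_c, rod_d may be knocked a few centimetres aside while the robot is not near it.
It also fails if it takes over 200 s, if anything falls off the work surface, if the arm or the gripper's body presses on something with over 40 N, if the wrist force passes 120 N, or if a joint passes its speed limit or range.

### The arm

A 6-joint arm with a two-finger parallel gripper is mounted at the origin on a cart in front of the work surface, level with it; the furniture and walls round the work are solid. World frame = base frame: x ahead of the robot, y to its left, z up, the work surface at z = 0. Lengths are in m, angles in rad, forces in N, time in s.
With the tool pointing down it reaches from about 0.375 to 0.975 m from the base axis. Payload 3.8 kg.
Tool frame: the origin (TCP) lies midway between the tips of the shut fingers; the grasp point (between the pads) lies 19 mm behind it; z points along the fingers, y is the line along which they close (so a half turn about z gives the same grasp; the last joint's range is limited). The gripper opens to 88 mm and grips with 3 to 60 N. Pads are 18 mm wide; open, the fingers measure 123 mm over their backs; the gripper's body (75 mm by 187 mm) begins 45 mm behind the grasp point.
Start: joints at [-1.273, 0.264, 1.604, -0, 1.274, -0.037], TCP at [0.222, -0.638, 0.239] pointing down, gripper open.
Joint ranges: [-2.63, 2.63], [-0.94, 2.18], [0.31, 2.57], [-1.31, 4.45], [0, 2.66], [-2.55, 2.55]. Speed limits (rad/s): [2.57, 2.57, 3.14, 3.14, 3.14, 3.14].

### API

Orientations are given as a rotation vector (axis times angle).
In Python, from cell import manip, inverse_kinematics, cams, order gives the robot as it stands. Calls block until the motion is done:
- manip.move_pose(position, orientation): joint-space move of the TCP to a pose.
- manip.move_linear(position, rate=0.15, rot=None): straight line of the TCP; rot=None keeps the orientation; rate is the mean speed in m/s.
- manip.set_joints(angles): joint-space move.
- manip.set_gripper(opening, force=None): finger opening in m; force is the grip in N (None keeps the last); returns when the fingers have stopped.
- manip.dwell(seconds).
- inverse_kinematics(position, orientation): joint angles nearest the present ones, or None.
- manip.state(): the state.
- cams.capture(name): name is "scene" or "top"; returns a dict with "image" (384x512x3 uint8, blue, green, red), "z_map" (384x512 float32, m along the optical axis (not along the pixel's ray), 0 where there is no reading), "intrinsics" (3x3 intrinsics, pixels), "k1" (the pictures are not rectified: a ray, as slopes to the right and down, at radius r is drawn at 1 + k1 r^2 times it, then the intrinsics apply), "position" and "orientation" of the camera in the world. Camera axes: x right, y down, z forward; pixel columns grow to the right and rows downward; lengths in m; the calibration is good to about 2 mm. A picture is of the moment at which its call begins.
A pose or a line that the arm cannot do raises manip.IKError and nothing moves.
- order.close_job(): hands the job in; it is judged then, once.
The state is a dict: "clock": time; "joint_pos": joint angles; "joint_velocities": joint speeds; "tau": joint torques, N m; "tool_pos": TCP position; "tcp_rot": TCP orientation; "contact_force": force on the tool from outside, world axes, zero at the start; "moment": the same for the moment, N m; "gripper_width": finger opening in m; "grasp_force": force on a finger pad.
Only numpy, scipy, OpenCV 4.12 (cv2) and the standard library are available. Lean on these libraries where they do the work, as an engineer would, in place of code of your own. Each camera call takes 0.05 s, during which the arm holds its last target. There are 200 camera calls.

## Working session

There is one attempt and no reset: what is moved stays moved. The work goes in short steps, each a Python script; the robot and the scene stay as the last script left them, time stands still between calls to the robot, and variables do not carry over. Pictures are saved under pics/ and viewed, at most 14 in all, crops included, and the job is handed in when it is done.

```bash
ls; mkdir -p pics; cat > h.py <<'E'
import numpy as np, cv2
from scipy.spatial.transform import Rotation as R
from cell import manip, inverse_kinematics, cams, order
def cap(n,save=None):
    c=cams.capture(n)
    if save: cv2.imwrite(f'pics/{save}.png',c['image']); np.savez(f'pics/{save}.npz',**c)
    return c
def load(s): return dict(np.load(f'pics/{s}.npz'))
def cloud(c):
    K=c['intrinsics'];k=float(c['k1']);v,u=np.mgrid[0:384,0:512].astype(np.float32)
    pts=np.stack([u,v],-1).reshape(-1,1,2)
    s=cv2.undistortPoints(pts,K,np.array([k,0,0,0.])).reshape(384,512,2)
    z=c['z_map'];P=np.dstack([s*z[...,None],z])
    return P@rot(c).T+c['position']
def rot(c):
    o=np.array(c['orientation']); 
    return o if o.shape==(3,3) else R.from_rotvec(o).as_matrix()
def ray(c,u,v,h):
    s=cv2.undistortPoints(np.array([[[u,v]]],float),c['intrinsics'],np.array([float(c['k1']),0,0,0.])).ravel()
    d=rot(c)@np.array([s[0],s[1],1]);p=np.array(c['position']);return p+d*(h-p[2])/d[2]
def proj(c,X):
    q=(np.atleast_2d(X)-c['position'])@rot(c);s=q[:,:2]/q[:,2:]
    s=s*(1+float(c['k1'])*(s**2).sum(1,keepdims=True));K=c['intrinsics']
    return s*[K[0,0],K[1,1]]+[K[0,2],K[1,2]]
def down(yaw): # tool pointing down, closing line (tool y) at world angle yaw
    y=np.array([np.cos(yaw),np.sin(yaw),0]);z=np.array([0,0,-1.]);return R.from_matrix(np.c_[np.cross(y,z),y,z]).as_rotvec()
E
python3 - <<'E'
from h import *
for n in('scene','top'):
    c=cap(n,n+'0');print(n,c['intrinsics'].tolist(),c['k1'],c['position'],c['orientation'],(c['z_map']>0).mean())
    cv2.imwrite(f'pics/{n}0b.png',cv2.resize(c['image'],(800,600),interpolation=cv2.INTER_CUBIC))
print(manip.state())
E
```

```text
pics
scene [[356.8503113610924, 0.0, 260.51463087580777], [0.0, 356.8503113610924, 199.76408343347083], [0.0, 0.0, 1.0]] -0.10481932086934613 [0.0778222  0.71320071 0.8589522 ] [-0.84020114  2.50381883 -1.1594272 ] 0.9946950276692709
top [[438.4348187328452, 0.0, 253.57397084120328], [0.0, 438.4348187328452, 186.64762700735758], [0.0, 0.0, 1.0]] -0.16268610828063612 [0.44669899 0.0350682  1.6263153 ] [-2.19574571  2.15612418 -0.1043818 ] 0.9961598714192709
{'clock': 0.1, 'joint_pos': array([-1.27289339e+00,  2.64664356e-01,  1.60518219e+00,  3.89838938e-06,
        1.27368391e+00, -3.69312615e-02]), 'joint_velocities': array([-9.95661833e-05, -1.62788043e-03, -1.71968863e-03,  1.41719073e-03,
        9.76135032e-04,  6.65998952e-04]), 'tau': array([ 5.44388922e-05, -5.03618109e+01, -3.58069718e+01,  7.30598602e-02,
        2.33914558e-02, -6.49676690e-05]), 'tool_pos': array([ 0.22161383, -0.63693727,  0.2375514 ]), 'tcp_rot': array([-3.09577368e+00, -5.23180795e-01,  3.90016047e-04]), 'contact_force': array([0.43397597, 0.62726532, 0.18192031]), 'moment': array([ 0.01640421, -0.02410128, -0.03487971]), 'grasp_force': 0.0, 'gripper_width': 0.08812507639890779}
```

View pics/top0b.png

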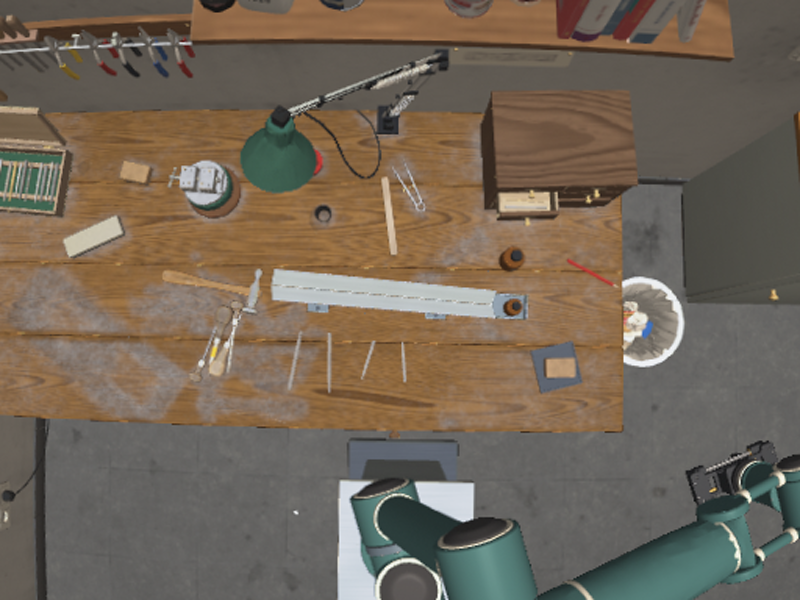

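View pics/scene0b.png

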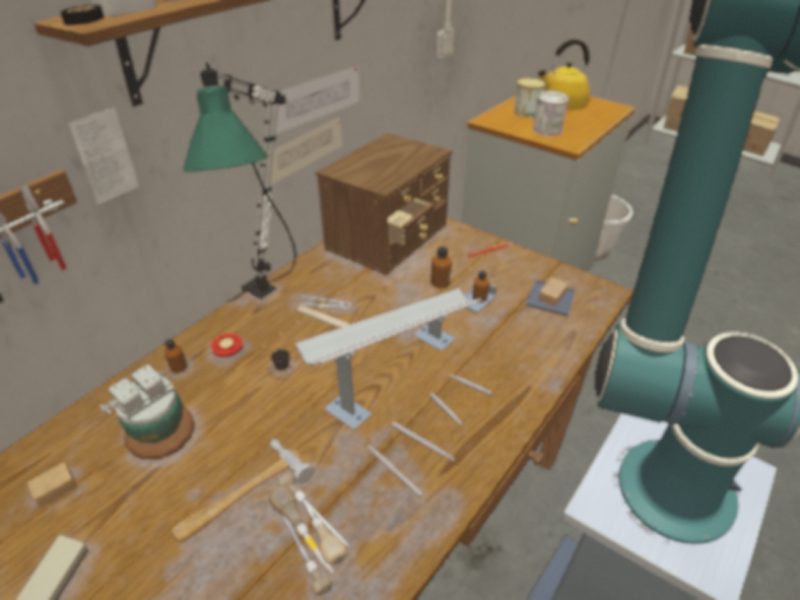

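The top view shows four rods, at about (295,360), (329,362), (368,360) and (404,362). The trough runs from (273,285) at its high end to (497,303) at its low end. The small bottle is in the pocket at (512,306) and the cork is in the tray at (560,368).

There are three bottle candidates: the pocket one, a bigger one at (512,258), and one behind the lamp. For cork there is a look-alike at (135,172). I'll confirm with an enlarged crop.

```bash
python3 - <<'E'
from h import *
c=load('top0');im=c['image']
a=cv2.resize(im[155:255,300:400],(600,600),interpolation=cv2.INTER_CUBIC);cv2.imwrite('pics/cA.png',a)
b=cv2.resize(im[165:257,170:290],(800,613),interpolation=cv2.INTER_CUBIC)[:600];cv2.imwrite('pics/cB.png',b)
P=cloud(c)
def at(u,v): return P[int(v),int(u)].round(4).tolist()
print('table',at(250,200),at(300,240),'bottle cap px',at(328,196),at(328,193),'big',at(328,165),'cork',at(358,236),'tray',at(346,228))
# bottle in pocket: highest points
for n,(u0,u1,v0,v1) in dict(bot=(318,338,185,206),big=(318,338,155,176),cork=(348,370,228,244)).items():
    q=P[v0:v1,u0:u1].reshape(-1,3);print(n,'max',np.percentile(q[:,2],[50,90,97,100]).round(4))
    k=q[q[:,2]>np.percentile(q[:,2],99)-.006];print('   top centroid',k.mean(0).round(4),len(k))
E
```

```text
table [0.5471, 0.0427, -0.0035] [0.402, -0.1445, 0.0052] bottle cap px [0.5613, -0.2352, 0.0766] [0.5731, -0.2375, 0.0629] big [0.668, -0.2293, 0.1092] cork [0.4198, -0.3532, 0.0394] tray [0.4485, -0.3172, -0.0005]
bot max [0.0063 0.0625 0.0844 1.6263]
   top centroid [ 0.5327 -0.1695  0.4973] 15
big max [0.0064 0.1003 0.1073 1.6263]
   top centroid [ 0.6631 -0.2195  0.2115] 29
cork max [0.0325 0.0395 0.0409 0.0461]
   top centroid [ 0.4218 -0.3555  0.04  ] 64
```

View pics/cA.png

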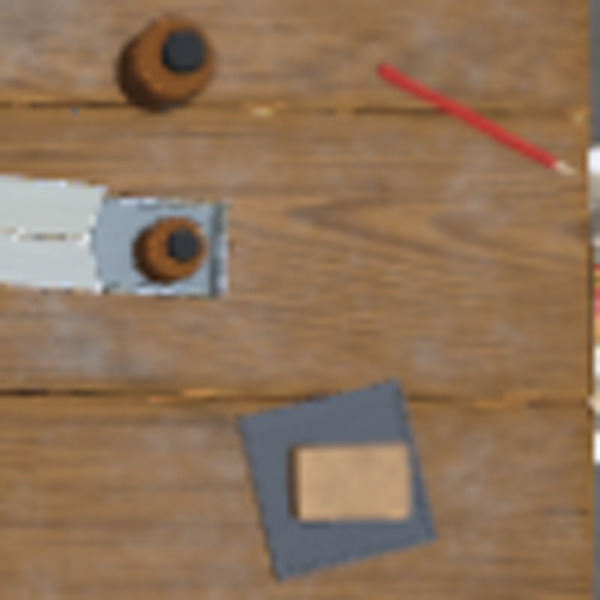

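View pics/cB.png

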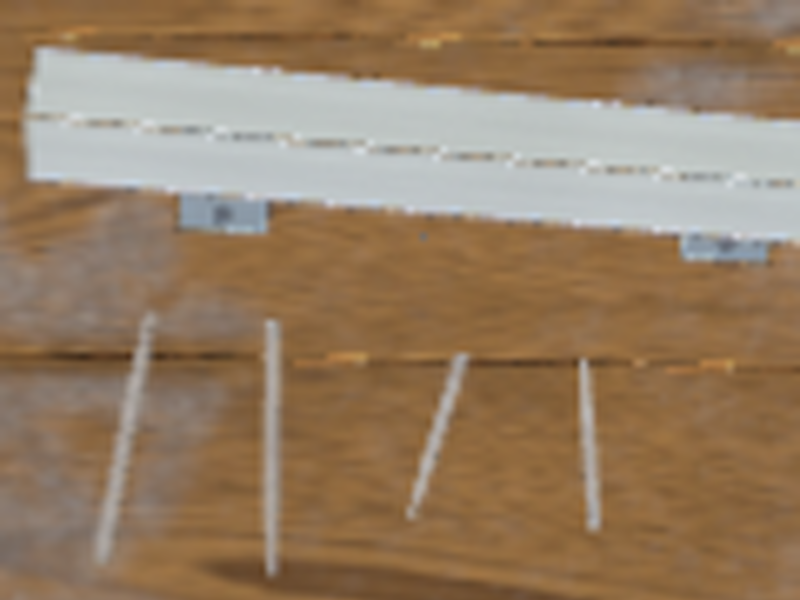

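The crops confirm the pocket bottle: its top is at about 0.084 m, so it is the 80 mm one, and the one at (512,258) is about 105 mm. The block in the tray is the cork. Next I'll work out the geometry.

```bash
cat > geo.py <<'E'
from h import *
c=load('top0')
A=lambda x,y,h: ray(c,(x+.5)/6-.5+300,(y+.5)/6-.5+155,h)
B=lambda x,y,h: ray(c,(x+.5)/6.6667-.5+170,(y+.5)/6.6667-.5+165,h)
tray4=np.array([A(*p,.008) for p in[(240,418),(398,381),(435,538),(280,578)]]);tray=tray4.mean(0)
cork4=np.array([A(*p,.037) for p in[(297,446),(410,444),(410,520),(299,520)]]);cork=cork4.mean(0)
ce=(cork4[0]+cork4[3]-cork4[1]-cork4[2]);cyaw=np.arctan2(ce[1],ce[0])
bot=A(182,246,.084);low=A(93,238,.022);top=B(28,117,.200)
up=(top-low)[:2];L=np.linalg.norm(up);up/=L
pocket=low[:2]-up*.042
rods=[(B(*a,.0035),B(*b,.0035)) for a,b in[((150,315),(102,560)),((271,320),(271,575)),((462,355),(411,518)),((584,360),(594,528))]]
E
python3 - <<'E'
from geo import *
print('tray',tray,np.linalg.norm(tray4-np.roll(tray4,1,0),axis=1)*1e3)
print('cork',cork,np.degrees(cyaw),np.linalg.norm(cork4-np.roll(cork4,1,0),axis=1)*1e3)
print('bot',bot,'low',low,'top',top,'L',L,'exp',.52*np.cos(.349),'ang',np.degrees(np.arctan2(up[1],up[0])),'pocket',pocket)
w=A(226,249,.032);print('end wall outer from low along',(w-low)[:2]@up)
for p in[(110,187,.042),(94,292,.042)]:print('edge across',(A(*p)-low)[:2]@[up[1],-up[0]],(A(*p)-low)[:2]@up)
for a,b in rods: print(a.round(3),b.round(3),np.linalg.norm(a-b).round(4))
# depth check, trough
P=cloud(c).reshape(-1,3);d=P[:,:2]-low[:2];s=d@up;t=d@[up[1],-up[0]]
m=(s>.03)&(s<.46)&(abs(t)<.04)&(P[:,2]>.02)&(P[:,2]<.26);s,t,z=s[m],t[m],P[m][:,2]
from scipy.optimize import least_squares
f=least_squares(lambda p:p[0]+p[1]*s+np.tan(np.radians(35))*abs(t-p[2]-p[3]*s)/np.cos(.349)-z,[.022,.36,0,0],loss='soft_l1',f_scale=.003)
print('trough fit z0,slope,off,yaw',f.x,len(s),np.tan(.349))
E
```

```text
tray [ 0.42525684 -0.35339064  0.008     ] [101.68384212 102.5609688  100.03609407 100.96619892]
cork [ 0.42342399 -0.35606637  0.037     ] 91.01866249855335 [44.86617074 70.23794772 46.24079858 68.8805594 ]
bot [ 0.56237444 -0.24075973  0.084     ] low [ 0.57099559 -0.1966638   0.022     ] top [0.58858209 0.29328575 0.2       ] L 0.49026508268389096 exp 0.4886518732739111 ang 87.94427890240615 pocket [ 0.56948899 -0.23863677]
end wall outer from low along -0.08078605228895874
edge across 0.02994498798517933 -0.006274638706185378
edge across -0.03436574368511843 0.0008398390085250944
[0.499 0.257 0.004] [0.362 0.28  0.004] 0.1383
[0.497 0.189 0.004] [0.356 0.186 0.004] 0.141
[0.48  0.083 0.004] [0.389 0.109 0.004] 0.0944
[0.478 0.015 0.004] [0.386 0.008 0.004] 0.093
trough fit z0,slope,off,yaw [ 0.02079757  0.36296937 -0.00129668  0.00343217] 2369 0.3638956621669775
```

The geometry checks out: the fold is 490 mm level against 489 mm expected, and the cork and rod sizes match. Now the swap.

```bash
cat >> geo.py <<'E'
n=np.array([up[1],-up[0]])
low=low+np.r_[-.0015*n,0];top=top+np.r_[.0003*n,0]
up=(top-low)[:2];up/=np.linalg.norm(up);n=np.array([up[1],-up[0]]);pocket=low[:2]-up*.042
ny=np.arctan2(n[1],n[0]) # across-trough heading
def best(pos,yaw):
    q0=manip.state()['joint_pos'];r=[]
    for k in(0,np.pi,-np.pi):
        o=down(yaw+k);q=inverse_kinematics(pos,o)
        if q is not None:r.append((abs(np.array(q)-q0).max(),o))
    return min(r,key=lambda a:a[0])[1]
def go(x,y,z,yaw): manip.move_pose([x,y,z],best([x,y,z],yaw))
def lin(z,rate=.1): p=manip.state()['tool_pos'];manip.move_linear([p[0],p[1],z],rate)
def st(): s=manip.state();print('t',round(s['clock'],1),s['tool_pos'].round(4),'w',round(s['gripper_width'],4),'F',round(float(s['grasp_force']),1),s['contact_force'].round(1))
E
python3 - <<'E'
from geo import *
manip.set_gripper(.066,10)
cy=cyaw-np.pi/2
go(cork[0],cork[1],.15,cy);lin(.06,.2);lin(.014,.08);manip.set_gripper(.03,10);st()
lin(.10,.15);st()
go(.43,-.20,.10,ny);lin(.0105,.1);st();manip.set_gripper(.066);lin(.16,.2)
go(bot[0]+.003,bot[1],.16,ny);lin(.032,.1);st();manip.set_gripper(.03,18);st();cap('top','t1');cap('scene','s1')
a=cv2.resize(load('s1')['image'][150:250,220:400],(800,444),interpolation=cv2.INTER_CUBIC);cv2.imwrite('pics/s1c.png',a)
E
```

```text
t 3.7 [ 0.424  -0.3584  0.0145] w 0.0453 F 10.0 [-0.  -0.8  2.4]
t 4.4 [ 0.4235 -0.3579  0.0993] w 0.0455 F 10.0 [-1.   0.1 -0.1]
t 6.2 [ 0.4303 -0.2007  0.0105] w 0.045 F 10.0 [-0.2  0.9 -0.4]
t 9.6 [ 0.5647 -0.2404  0.0329] w 0.0662 F 0.0 [-0.5  0.3  0.6]
t 10.1 [ 0.5642 -0.2402  0.0323] w 0.0381 F 18.0 [-0.2 -0.4  1.1]
```

View pics/s1c.png

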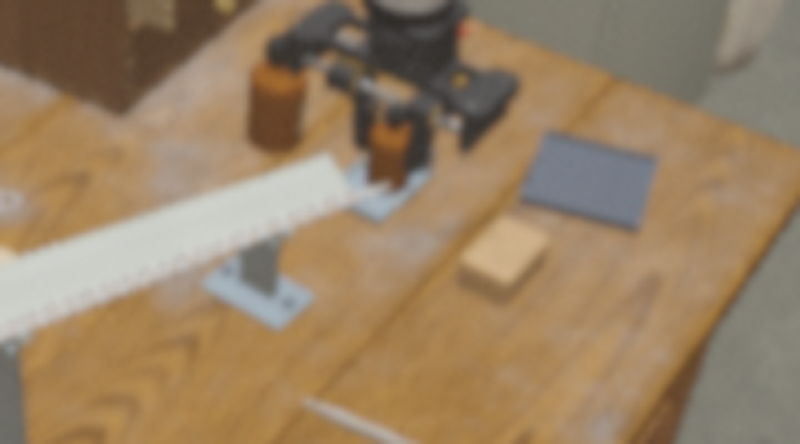

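The bottle is gripped at (390,150), the cork is parked on the table at (505,258), and the tray is empty. Next the bottle goes to the tray and the cork to the pocket.

```bash
python3 - <<'E'
from geo import *
lin(.15,.1);st()
go(tray[0],tray[1],.15,ny);lin(.06,.1);lin(.0328,.04);st();manip.dwell(.3);manip.set_gripper(.066);lin(.18,.15)
go(.43,-.20,.12,ny);lin(.0105,.12);manip.set_gripper(.03,10);st();lin(.12,.15)
go(pocket[0],pocket[1],.12,ny);lin(.03,.1);lin(.0142,.04);st();manip.dwell(.2);manip.set_gripper(.066);lin(.18,.2)
go(.40,-.20,.35,ny);st();c=cap('top','t2');cap('scene','s2')
a=cv2.resize(c['image'][155:255,300:400],(600,600),interpolation=cv2.INTER_CUBIC)
b=cv2.resize(load('s2')['image'][150:330,200:400],(800,720),interpolation=cv2.INTER_CUBIC)[:600]
cv2.imwrite('pics/t2a.png',a);cv2.imwrite('pics/s2b.png',b)
cv2.imwrite('pics/t2b.png',cv2.resize(c['image'][165:257,170:290],(800,613),interpolation=cv2.INTER_CUBIC)[:600])
E
```

```text
t 11.6 [ 0.5635 -0.2399  0.1489] w 0.0378 F 18.0 [ 0.5 -0.5 -0.8]
t 14.2 [ 0.4263 -0.3537  0.0326] w 0.0381 F 18.0 [ 0.2 -0.1 -0.8]
t 18.4 [ 0.431  -0.2008  0.0111] w 0.0451 F 10.0 [-0.6  0.7  4. ]
t 21.5 [ 0.5675 -0.2384  0.0142] w 0.0452 F 10.0 [ 0.5 -0.6  1.8]
t 24.1 [ 0.4001 -0.2     0.3485] w 0.0661 F 0.0 [-0.5  0.7 -0. ]
```

View pics/s2b.png

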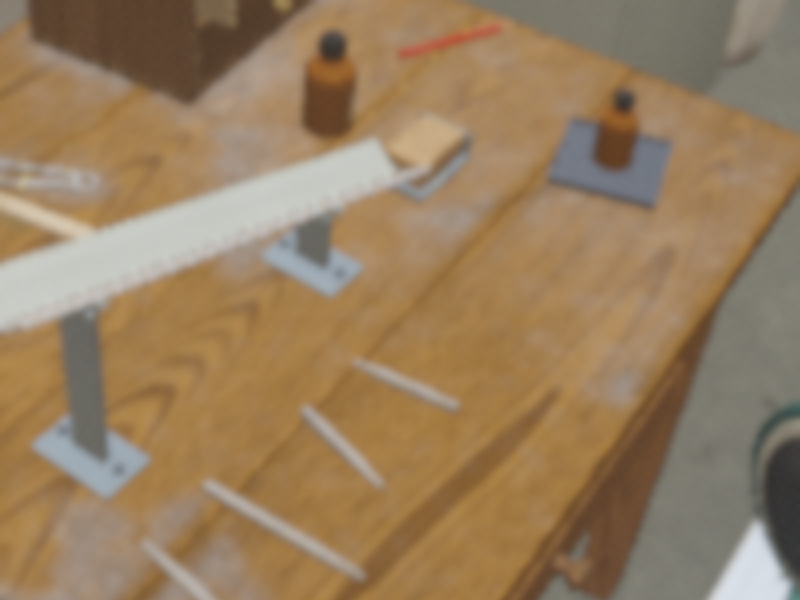

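View pics/t2b.png

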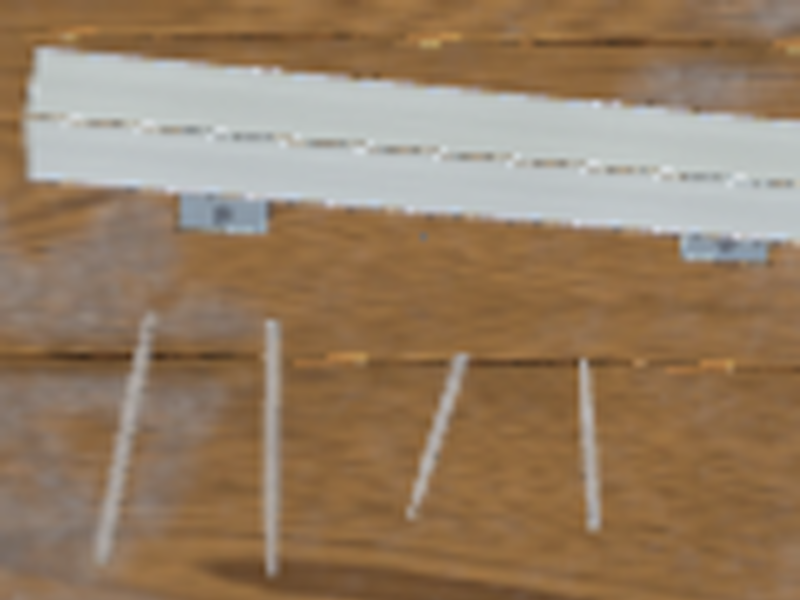

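The bottle stands in the tray at (617,135), the cork is at the pocket at (428,143), and the rods haven't moved. I'll check how the cork is seated.

View pics/t2a.png

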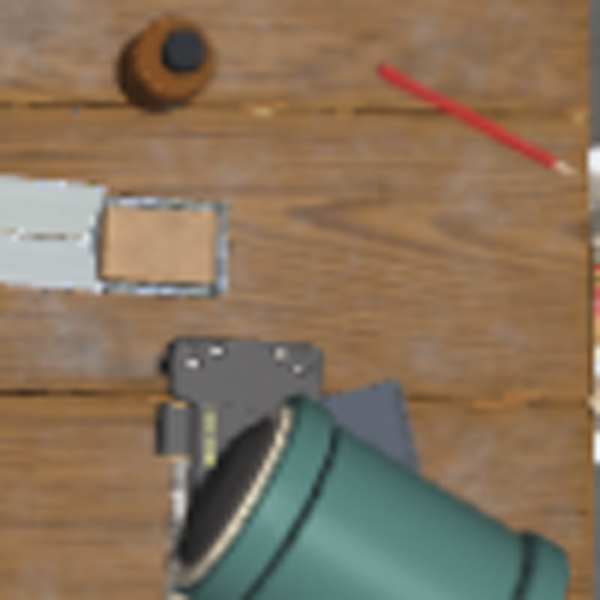

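```bash
python3 - <<'E'
from geo import *
P=cloud(load('t2')).reshape(-1,3);d=P[:,:2]-pocket;s=d@up;t=d@n
for a in(-.03,-.015,0,.015,.03):
  print(a,[round(float(np.median(P[(abs(s-a)<.006)&(abs(t-b)<.005),2])),4) for b in(-.015,0,.015)])
k=(abs(s)<.06)&(abs(t)<.06)&(P[:,2]>.028)&(P[:,2]<.05);print(k.sum(),P[k].mean(0),pocket)
E
```

```text
-0.03 [0.0336, 0.0369, 0.0357]
-0.015 [0.0342, 0.0366, 0.0377]
0 [0.033, 0.0347, 0.0373]
0.015 [0.0366, 0.0352, 0.0365]
0.03 [0.0388, 0.0336, 0.0368]
318 [ 0.56760899 -0.22637811  0.03630438] [ 0.56783586 -0.23857715]
```

The cork is flat in the pocket with its top at about 0.037 m. First rod: the nearest short one, rod 4.

```bash
cat > rod.py <<'E'
from geo import *
T=np.radians(20);f=np.r_[up*np.cos(T),np.sin(T)];N=np.r_[-up*np.sin(T),np.cos(T)];L0=np.r_[low[:2],.0215]
def detect(c):
    m=np.zeros((384,512),np.uint8);im=c['image'].astype(int)
    bl=cv2.GaussianBlur(c['image'],(0,0),8).astype(int)
    w=((im[...,0]-bl[...,0])>28)&(im.min(2)>110);m[206:258,165:320]=w[206:258,165:320]
    out=[]
    for k in cv2.findContours(m,cv2.RETR_EXTERNAL,cv2.CHAIN_APPROX_NONE)[0]:
        if len(k)<20: continue
        p=k[:,0].astype(float);mu=p.mean(0);d=np.linalg.svd(p-mu)[2][0];s=(p-mu)@d
        a,b=[ray(c,*(mu+d*e),.0035) for e in(s.min()-.5,s.max()+.5)]
        if .07<np.linalg.norm(a-b)<.17: out.append((a,b) if a[0]>b[0] else (b,a))
    return out
def pick(a,b):
    m=(a+b)/2;h=(a-b)[:2];yaw=np.arctan2(h[1],h[0])-np.pi/2
    manip.set_gripper(.03,25)
    go(m[0],m[1],.12,yaw);lin(.03,.15);lin(.0015,.04);manip.set_gripper(0,25);st()
    lin(.30,.3);s=manip.state();print('held w',s['gripper_width'],s['grasp_force'])
    return s['gripper_width']>.003
def drop(s,e=np.radians(7),h=.019,wide=.014):
    t=T+e;z=np.r_[up*np.sin(t),-np.cos(t)];q0=manip.state()['joint_pos'];r=[]
    p=L0+f*s
    for sg in(1,-1):
        y=sg*np.r_[n,0];o=R.from_matrix(np.c_[np.cross(y,z),y,z]).as_rotvec();q=inverse_kinematics(p+N*.12,o)
        if q is not None:r.append((abs(np.array(q)-q0).max(),o))
    o=min(r,key=lambda a:a[0])[1]
    manip.move_pose(p+N*.12,o);manip.move_linear(p+N*.04,.15);manip.move_linear(p+N*h,.04);st()
    manip.set_gripper(wide);manip.dwell(.2);manip.move_linear(p+N*.13,.15)
E
python3 - <<'E'
from rod import *
for a,b in detect(load('t2')): print(a.round(3),b.round(3),np.linalg.norm(a-b).round(3))
if pick(*rods[3]): drop(.107)
go(.40,-.20,.35,ny);st();c=cap('top','t3')
for a,b in detect(c): print(a.round(3),b.round(3),np.linalg.norm(a-b).round(3))
cv2.imwrite('pics/t3a.png',cv2.resize(c['image'][165:240,170:345],(800,343),interpolation=cv2.INTER_CUBIC))
E
```

```text
[0.479 0.015 0.004] [0.387 0.007 0.004] 0.092
[0.481 0.082 0.004] [0.389 0.11  0.004] 0.097
[0.498 0.188 0.004] [0.357 0.185 0.004] 0.14
[0.5   0.257 0.004] [0.359 0.282 0.004] 0.143
t 28.2 [0.4341 0.0107 0.0017] w 0.0066 F 25.0 [-0.7  1.7  0.9]
held w 0.0067791021797307715 24.99456077814102
t 31.7 [ 0.5731 -0.1026  0.0757] w 0.0071 F 25.0 [ 0.1 -0.8 -0.1]
t 34.1 [ 0.4    -0.1995  0.3485] w 0.014 F 0.0 [0.1 0.1 0.2]
[0.481 0.082 0.004] [0.389 0.11  0.004] 0.097
[0.498 0.188 0.004] [0.357 0.185 0.004] 0.14
[0.5   0.257 0.004] [0.359 0.282 0.004] 0.143
```

View pics/t3a.png

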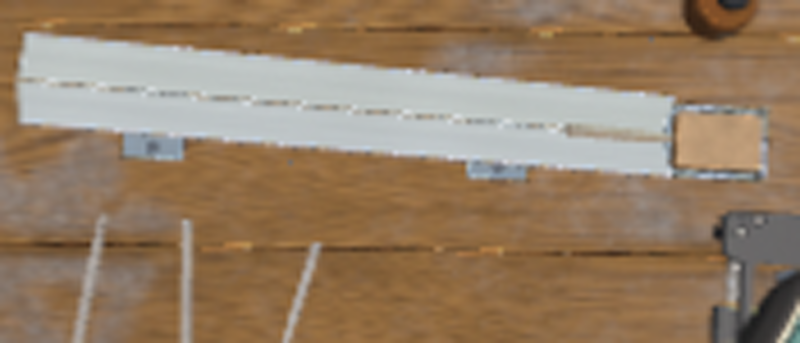

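Rod 4 lies in the fold from (565,128) to (668,135) against the cork, and the automatic detection works. I'll feed the others, detecting them again before each pick.

```bash
python3 - <<'E'
from rod import *
for k,(s,e) in enumerate([(.202,7),(.320,6),(.435,5)]):
    D=sorted(detect(cap('top')),key=lambda r:(r[0]+r[1])[1])
    print(len(D),[ (r[0].round(3)[:2].tolist(),r[1].round(3)[:2].tolist()) for r in D])
    if len(D)!=3-k: break
    # shortest first
    D.sort(key=lambda r:np.linalg.norm(r[0]-r[1])>.118)
    if not pick(*D[0]): break
    drop(s,np.radians(e))
    go(.40,-.20,.35,ny);st();c=cap('top','t4')
cv2.imwrite('pics/t4a.png',cv2.resize(c['image'][165:257,170:345],(800,421),interpolation=cv2.INTER_CUBIC))
E
```

```text
3 [([0.481, 0.082], [0.389, 0.11]), ([0.498, 0.188], [0.357, 0.185]), ([0.5, 0.257], [0.359, 0.282])]
t 38.1 [0.4371 0.0957 0.0017] w 0.0066 F 25.0 [-0.3  0.5  1. ]
held w 0.006766616215252198 24.999370872974396
t 41.5 [ 0.5767 -0.0134  0.1082] w 0.007 F 25.0 [ 0.2 -0.3 -0.5]
t 44.0 [ 0.4001 -0.1994  0.3487] w 0.0139 F 0.0 [ 0.1 -0.4  0.6]
2 [([0.498, 0.188], [0.357, 0.185]), ([0.5, 0.257], [0.359, 0.282])]
t 48.3 [0.4294 0.1862 0.0017] w 0.0068 F 25.0 [-0.7  0.3  0.7]
held w 0.00701755395682896 24.99876469373703
t 51.7 [0.5811 0.0974 0.1486] w 0.0067 F 25.0 [ 0.2 -0.7 -0.6]
t 54.3 [ 0.4003 -0.1994  0.3491] w 0.0139 F 0.0 [-0.  -0.1  0.5]
1 [([0.5, 0.257], [0.359, 0.282])]
t 58.8 [0.4314 0.2691 0.0017] w 0.0068 F 25.0 [-0.1  0.3  1.4]
held w 0.007144883264857209 24.999540746212006
t 62.1 [0.5853 0.2053 0.1879] w 0.0068 F 25.0 [-0.2 -0.6 -0.1]
t 65.0 [ 0.4004 -0.1994  0.3496] w 0.0139 F 0.0 [ 0.4 -0.2 -0.3]
```

View pics/t4a.png

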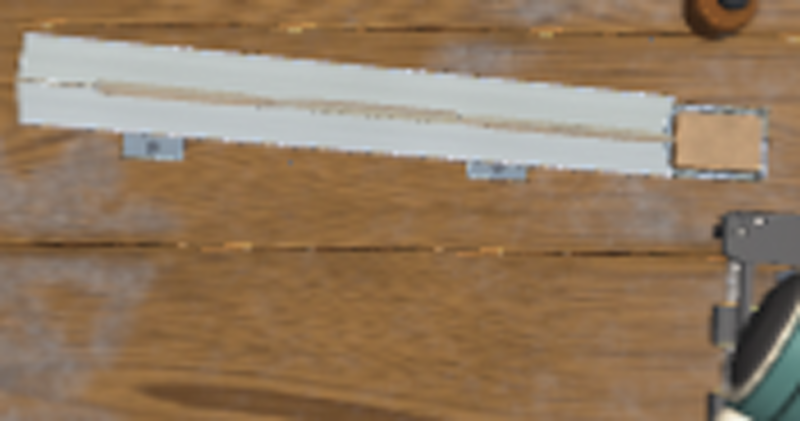

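The four rods form one line from (97,88) to (668,138). I'll check its length for gaps or overlaps, look closely, and confirm the cork and bottle.

```bash
python3 - <<'E'
from rod import *
c=load('t4')
sc=800/175;g=lambda x,y:((x+.5)/sc-.5+170,(y+.5)/sc-.5+165)
S=np.linspace(0,.52,5201);pp=proj(c,L0+f*S[:,None]+N*.004)
for p in[(97,88),(668,138)]: print(S[np.argmin(np.linalg.norm(pp-g(*p),axis=1))])
im=c['image'];r1=cv2.resize(im[172:192,180:265],(800,188),interpolation=cv2.INTER_CUBIC);r2=cv2.resize(im[180:200,255:340],(800,188),interpolation=cv2.INTER_CUBIC)
s=cap('scene','s4')['image'];s3=cv2.resize(s[170:235,180:370],(800,274)[:2],interpolation=cv2.INTER_CUBIC)[:220]
cv2.imwrite('pics/f.png',np.vstack([r1,r2,s3]))
# rod surface height above nominal V along line
P=cloud(c).reshape(-1,3);d=P-L0;a=d@f;t=d[:,:2]@n;z=d@N
print([round(float(np.median(z[(abs(a-k)<.012)&(abs(t)<.004)]))*1e3,1) for k in np.arange(.02,.52,.03)])
E
```

```text
0.4652
0.0
[6.9, 6.6, 9.4, 7.3, 7.0, 6.2, 5.9, 6.9, 6.0, 7.3, 5.8, 5.9, 7.7, 7.5, 6.2, 3.0, -3.5]
```

View pics/f.png

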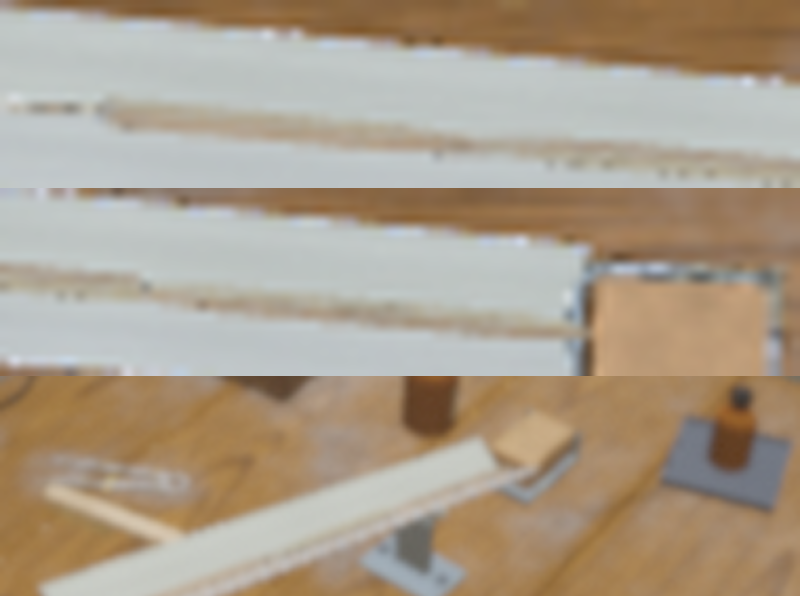

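The line reaches 465 mm up the fold and starts at the cork, which matches the 470 mm of four rods with no gaps or overlaps. In the crop the bottle stands in the tray at (733,440) and the cork is in the pocket. Handing in.

```bash
python3 -c "
from h import *
print(order.close_job())"
```

```text
the job is handed in; nothing more can be done
None
```

The job is handed in, with no verdict shown: the cork lies flat in the pocket, the bottle stands upright in the drip tray, and all four rods lie end to end down the trough against the cork; I never reached for the brush, pencil or hammer.

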